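# Unload a finished caption plate from the engraver

## Robot

A 6-joint arm with a two-finger parallel gripper is mounted at the origin on the work surface. World frame = base frame: x ahead of the robot, y to its left, z up, the work surface at z = 0. Lengths are in m, angles in rad, forces in N, time in s.
With the tool pointing down it reaches from about 0.35 to 0.975 m from the base axis. Payload 4.9 kg.
Tool frame: the origin (TCP) lies at the very end of the fingers, on their centre line; the grasp point (between the pads) lies ctrl.grip_point_offset behind it (ctrl.grip_point_offset is the distance from the TCP to the grasp point, in m); z points along the fingers, y is the direction in which the jaws open and shut (so a half turn about z gives the same grasp; the last joint's range is limited). The gripper opens to 85 mm and grips with 20 to 120 N. Pads are 22 mm wide; open, the fingers measure 114 mm over their backs; the gripper's body (76 mm by 85 mm) begins 54 mm behind the grasp point. The pads swing forward as they close: fully open they stand 13 mm farther back than shut.
Start: joints at [-1.349, 0.053, 1.613, -0, 1.476, -0.119], TCP at [0.209, -0.589, 0.231] pointing down, gripper open.
Joint ranges: [-3.01, 3.01], [-1.01, 2.22], [0.06, 2.58], [-1.02, 4.17], [0.09, 2.62], [-3.14, 3.14]. Speed limits (rad/s): [2.57, 2.57, 3.14, 3.14, 3.14, 3.14].

## Interface

Orientations are given as a rotation vector (axis times angle).
In Python, from station import ctrl gives the robot as it stands. The module is installed in compiled form; this text tells all that it offers.
- The arm moves only by the shell command python3 -m creep 'ROWS' [FORCE]. ROWS is JSON, a list of rows, each a list of 5 numbers: the closure in counts, from 0 (fully open) to 255 (shut), then the shift along the tool's x, y, z in mm, then the turn about the tool's z in rad. A call has 1 to 12 rows; each row is the pose to reach, as a shift and turn from the pose commanded when the call began, along the tool's axes at that moment; what a row does not reach only later rows make up. A row lasts 1/12 s, in which the tool goes at most 41.7 mm and 7.16 degrees, less where a joint would pass 70% of its speed; a pose out of reach is approached as far as the arm can. A call with a gripper value outside its range is refused whole. The fingers move at their own pace and stop on an object; FORCE is the grip in N (left out, the last holds). Time passes only in rows, so rows that repeat a pose let the fingers close. It gives the time, the measured TCP pose, the force and the opening at its end, in the units of the state.
- ctrl.get_obs(): the state, without advancing time (a new reading comes with each control period).
- ctrl.get_image(name): name is "scene" or "top" or "wrist"; returns the picture (384x512x3 uint8, red, green, blue); there is no depth.
- ctrl.calibration(name): a dict with "fx", "fy", "cx", "cy" (pixels), "k1" (the pictures are not rectified: a ray, as slopes to the right and down, at radius r is drawn at 1 + k1 r^2 times it, then the intrinsics apply), "R" (3x3) and "t" (3): a world point X has camera coordinates R X + t. Camera axes: x right, y down, z forward; pixel columns grow to the right and rows downward; lengths in m; the calibration is good to about 2 mm. A picture is of the moment at which its call begins: read the wrist's pose just before it. calibration takes no time and is no camera call; for the wrist camera it gives the pose at the moment of the call.
- ctrl.finish_job(): hands the job in, once; it reports no verdict.
Trained networks look in the newest picture that a camera, given by its name, has taken for a name from the list of things; names that differ only in an ending like _2 or _b are one class to them, and where a whole thing is asked for, a point or a joint stands for the part that bears it (a point fixed in the world has none). Each returns a list of dicts, best first, with "conf" (0 to 1); they miss things now and then, are a little off and sometimes report something else, mostly with a low value. They report only what shows in the picture. A call takes as long as a camera call. They do not tell look-alikes from the thing itself.
- ctrl.boxes_of(camera, label): "rect" ([left, top, width, height] in pixels, round what is visible of it).
- ctrl.outline_of(camera, label): "mask" (384x512 bool, what is visible of it) and "rect" ([left, top, width, height] in pixels, round what is visible of it).
The state is a dict: "t": time; "q": joint angles; "dq": joint speeds; "effort": joint torques, N m; "tool_pos": TCP position; "tool_rot": TCP orientation; "contact_force": force on the tool from outside, world axes, zero at the start; "wrist_torque": the same for the moment, N m; "opening": finger opening in m.
Only numpy, scipy, OpenCV 4.12 (cv2) and the standard library are available. Lean on these libraries where they do the work, as an engineer would, in place of code of your own. Each camera call takes 0.05 s, during which the arm holds its last target. There are 200 camera calls.

## Task

A finished brass caption plate is still under the lowered foot of the little engraver: swing the red lever on its head all the way up and leave it up, and only then draw the plate out. Take the lid off the green tin by its knob and set it down flat on the table, knob up, and lay the plate flat, either face up, on the bottom of the tin, which stays open and standing on the table. Do not drop the plate or the lid, and leave everything else on the table where it is.

Things in the scene. Friction and masses are not known exactly. Their poses are not given: they have to be found in the camera images.
- engraver: Fixed engraver (mm), origin on table under head, front -x, z up. Base 250x170x22; column 190 high at rear (+x); blue head 70 wide, z 100-155, front x=-45. Aluminium bed 90 wide, top z=34, front edge x=-90, carries the plate between guide strips 3 high, 40 apart, stop behind. Rubber foot, 26 diameter, at x=-42, y=0: just above the plate when down, 16 higher when up.
- lift_lever (a joint): Lever on the -y side of the engraver's head, lifts the foot. 0 = down (foot down, lever pointing forward, to the engraver's -x, and 8 degrees below level), 1.25 = fully up; starts at 0 to 0.15. Stays where it is left, needs about 1.5 N at its grip.
- lever_grip (a point): Centre of the lever's red grip, a lying cylinder 18 in diameter and 22 long along the engraver's y; 76 from the hinge. Moves with the lever.
- lever_hinge (a point): Point on the lever's hinge axis (the engraver's y axis direction) level with the grip's centre; at (-20, -55, 125) in the engraver's frame.
- plate: Brass-coloured caption plate 100 (x) x 35 (y) x 6 (z), 70 g, with dark engraved lines on top. Origin at the centre of its underside. It starts on the bed, its x along the engraver's x; its -x end sticks out about 40 in front of the bed, free to be pinched across its width.
- tin: Open green rectangular tin, 110 (x) x 145 (y) x 45 high, walls and floor 4 thick, dark lining on the floor; origin at the centre of its underside. Loose, 0.5 kg.
- lid: Loose flat green lid, 114 (x) x 149 (y) x 9 with a 5 high rim under it that fits in the tin with 3 play per side; origin at the centre of that rim's underside, 40 above the tin's origin when on. Black round knob in the middle: 24 in diameter, 21 to 39 above the origin, on a thin stem. 180 g.
- mug: White mug, 80 in diameter, 90 high, origin under its centre; bystander.
- bottle: Clear water bottle with purple cap, 64 in diameter, 160 high, origin under its centre; bystander.
- stapler: Black stapler, 130 (x) x 34 (y) x 44 high, origin under its centre; bystander.
- tape: Roll of tape lying flat, 72 in diameter, 20 high, origin under its centre; bystander.
- sharpener: Yellow pencil sharpener, 45 x 30 x 24 high, origin under its centre; bystander.
Not all that is in view belongs to the job. Of the things that look like the plate, the middle-sized one is meant.

How it is judged:
By the outcome, as a careful person would: the job done as asked, in the order asked, and still so for the second after the job is handed in, with the robot touching nothing.
It also fails if it takes over 64 s, if anything falls off the work surface, if the arm or the gripper's body presses on something with over 40 N, if the wrist force passes 120 N, or if a joint passes its speed limit or range.

## Working session

There is one attempt and no reset: what is moved stays moved. The work goes in short steps, Python scripts to look and compute and a shell command to move; the robot and the scene stay as the last step left them, time stands still between calls to the robot, and variables do not carry over. Pictures are saved under pics/ and viewed, about 8 in all and at most 12, crops included, and the job is handed in when it is done.

```bash
mkdir -p pics; python3 - <<'E'
from station import ctrl
import cv2,numpy as np
o=ctrl.get_obs();print(o['t'],o['tool_pos'],o['tool_rot'],o['opening'],ctrl.grip_point_offset)
for c in ['scene','top']:
    im=ctrl.get_image(c);cv2.imwrite(f'pics/{c}0.png',cv2.resize(im[...,::-1],(800,600)))
    k=ctrl.calibration(c);print(c,{a:np.round(b,3).tolist() for a,b in k.items()})
    for l in ['engraver','lift_lever','plate','tin','lid','mug','bottle','stapler','tape','sharpener']:
        print(l,[(b['rect'],round(b['conf'],2)) for b in ctrl.boxes_of(c,l)][:4])
print(ctrl.get_obs()['t'])
E
```

```text
0.0 [ 0.20875927 -0.58844553  0.23007455] [-3.09408089e+00 -5.32414216e-01  1.81815823e-04] 0.08529977917815644 0.0187
scene {'fx': 375.608, 'fy': 375.608, 'cx': 262.268, 'cy': 191.019, 'k1': -0.073, 'R': [[0.649, 0.76, -0.014], [0.617, -0.537, -0.575], [-0.445, 0.365, -0.818]], 't': [-0.341, -0.289, 1.208]}
engraver [([268.0, 100.3, 115.1, 121.0], 0.95)]
lift_lever [([295.8, 171.0, 35.5, 24.8], 0.52)]
plate [([269.1, 118.1, 41.8, 10.4], 0.93), ([232.5, 206.1, 30.9, 13.5], 0.83), ([272.7, 180.5, 39.2, 22.0], 0.81)]
tin [([143.4, 222.7, 66.6, 44.7], 0.78)]
lid [([134.2, 196.5, 75.5, 66.2], 0.94)]
mug [([361.4, 197.5, 48.9, 44.9], 0.64)]
bottle [([320.5, 225.6, 28.6, 53.3], 0.88)]
stapler [([199.7, 308.7, 60.7, 29.0], 0.88)]
tape [([219.2, 158.9, 27.2, 29.4], 0.78)]
sharpener [([199.9, 308.6, 62.6, 30.9], 0.61), ([264.6, 285.9, 20.8, 14.9], 0.57)]
top {'fx': 470.184, 'fy': 470.184, 'cx': 257.604, 'cy': 185.897, 'k1': -0.125, 'R': [[0.004, -1.0, -0.007], [-0.984, -0.003, -0.179], [0.179, 0.008, -0.984]], 't': [-0.014, 0.552, 1.221]}
engraver [([126.7, 140.0, 110.5, 78.5], 0.8)]
lift_lever []
plate [([216.4, 175.8, 30.8, 18.8], 0.78), ([141.6, 240.7, 42.3, 41.6], 0.69), ([254.8, 184.9, 22.7, 28.5], 0.49)]
tin []
lid [([301.4, 200.4, 63.9, 49.6], 0.94)]
mug [([173.8, 90.0, 37.5, 38.0], 0.95)]
bottle [([235.6, 94.2, 25.8, 40.2], 0.83)]
stapler [([320.3, 115.3, 41.3, 32.1], 0.65)]
tape [([237.4, 230.1, 32.2, 30.4], 0.57)]
sharpener [([288.6, 120.4, 21.5, 21.6], 0.46)]
1.1
```

View pics/scene0.png

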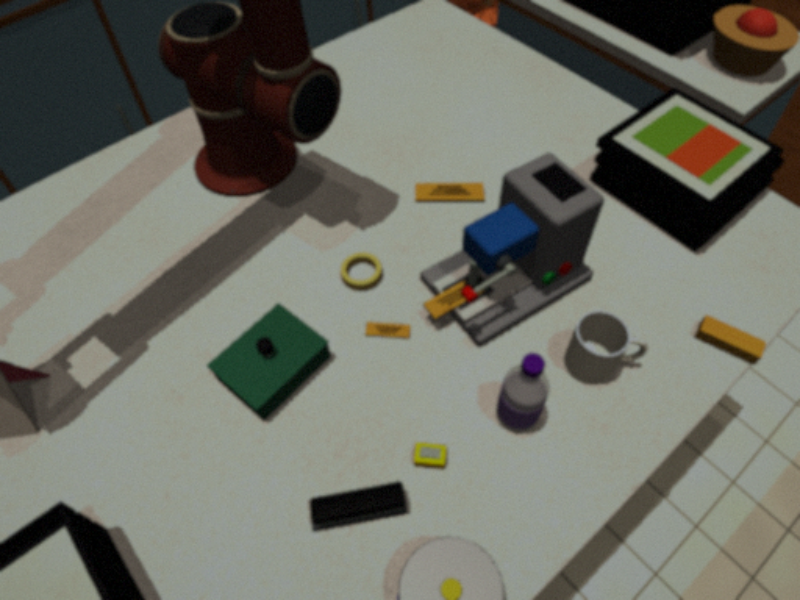

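View pics/top0.png

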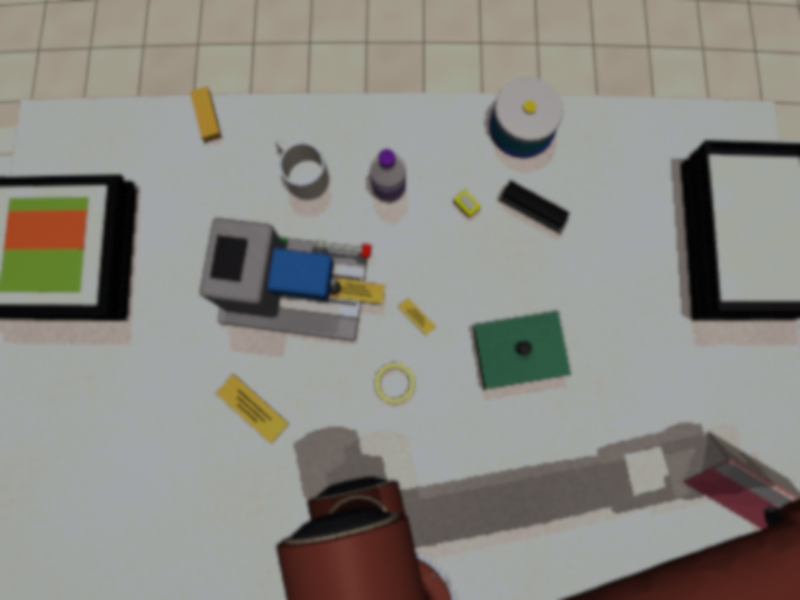

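The top view (800x600) shows three plate look-alikes: one on the engraver bed at (357,290), a small one at (416,316) and a large one at (252,407). There is also an orange block at (205,113). The middle-sized one on the bed, under the foot, is the one I want. The red grip is at (366,251), the lid knob at (523,348). Next I measure poses and check a close crop.

```bash
cat > h.py <<'E'
import numpy as np,cv2
from station import ctrl
from scipy.optimize import least_squares,minimize
def proj(k,X):
    X=np.atleast_2d(X);c=X@np.array(k['R']).T+np.array(k['t']);s=c[:,:2]/c[:,2:]
    s=s*(1+k['k1']*(s**2).sum(1,keepdims=True))
    return s*[k['fx'],k['fy']]+[k['cx'],k['cy']]
def ray(k,p):
    d=(np.atleast_2d(p)-[k['cx'],k['cy']])/[k['fx'],k['fy']];s=d.copy()
    for _ in range(10): s=d/(1+k['k1']*(s**2).sum(1,keepdims=True))
    R=np.array(k['R']);return -R.T@np.array(k['t']),np.c_[s,np.ones(len(s))]@R
def onz(k,p,z):
    o,d=ray(k,p);return o+d*((z-o[2])/d[:,2])[:,None]
def tri(obs):  # [(k,pix)]
    f=lambda X:np.concatenate([proj(k,X)[0]-p for k,p in obs])
    r=least_squares(f,[.5,0,.1]);return r.x,np.abs(r.fun).max()
def box(p,yaw,sx,sy,z0,z1):
    c,s=np.cos(yaw),np.sin(yaw)
    return np.array([[p[0]+c*a-s*b,p[1]+s*a+c*b,z] for a in(-sx/2,sx/2) for b in(-sy/2,sy/2) for z in(z0,z1)])
def hullmask(k,X,S=4):
    m=np.zeros((384*S,512*S),np.uint8)
    cv2.fillConvexPoly(m,cv2.convexHull(np.round((proj(k,X)+.5)*S-.5).astype(np.int32)),1)
    return cv2.resize(m.astype(np.float32),(512,384),interpolation=cv2.INTER_AREA)
def fitbox(ms,p0,sx,sy,z0,z1):  # ms: [(k,mask)]
    def cost(v):
        return sum(np.abs(hullmask(k,box(v[:2],v[2],sx,sy,z0,z1))-m).sum()/m.sum() for k,m in ms)
    best=min((minimize(cost,[*p0,y],method='Nelder-Mead',options=dict(initial_simplex=np.array([[*p0,y],[p0[0]+.02,p0[1],y],[p0[0],p0[1]+.02,y],[*p0,y+.3]]),xatol=1e-4,fatol=1e-4)) for y in np.arange(0,3.1,.5)),key=lambda r:r.fun)
    return best.x,best.fun
E
python3 - <<'E'
from h import *
K={c:ctrl.calibration(c) for c in('top','scene')};im={};red={}
for c in K:
    im[c]=ctrl.get_image(c);h=cv2.cvtColor(im[c],cv2.COLOR_RGB2HSV).astype(int)
    m=((h[...,0]<7)|(h[...,0]>173))&(h[...,1]>170)&(h[...,2]>110)
    n,l,s,ct=cv2.connectedComponentsWithStats(m.astype(np.uint8))
    e=(170,140,90,60) if c=='top' else (285,170,40,35)
    for i in range(1,n):
        x,y=ct[i]
        if s[i,4]>5 and e[0]<x<e[0]+e[2] and e[1]<y<e[1]+e[3]: print(c,'red',ct[i],s[i]);red[c]=ct[i]
print('grip',tri([(K[c],red[c]) for c in K]))
L=[(K[c],ctrl.outline_of(c,'lid')[0]['mask']) for c in K]
for k,m in L: print('lid px',m.sum())
print('lid',fitbox(L,onz(K['top'],[333,225],.05)[0][:2],.114,.149,.045,.054))
print('lid top only',fitbox(L[:1],onz(K['top'],[333,225],.05)[0][:2],.114,.149,.045,.054))
k=K['top']
for c in K:
  for b in ctrl.outline_of(c,'plate'):
    z=.04 if (b['rect'][0]<240 and c=='top' and b['rect'][1]<200) or (c=='scene' and b['rect'][0]>270 and b['rect'][1]>170) else .006
    p=np.argwhere(b['mask'])[:,::-1].astype(float)
    w=onz(K[c],p,z)[:,:2];r=cv2.minAreaRect((w*1000).astype(np.float32));print(c,'plate',b['rect'],np.round(b['conf'],2),r)
for l in ['mug','bottle','stapler','tape','sharpener']:
    b=ctrl.boxes_of('top',l)[:2]
    print(l,[np.round(onz(k,[q['rect'][0]+q['rect'][2]/2,q['rect'][1]+q['rect'][3]/2],.03)[0],3) for q in b])
a=cv2.resize(im['top'][130:290,120:280,::-1],(500,500),interpolation=cv2.INTER_CUBIC)
b=cv2.resize(im['scene'][130:226,255:351,::-1],(300,300),interpolation=cv2.INTER_CUBIC)
o=np.zeros((500,800,3),np.uint8);o[:,:500]=a;o[:300,500:]=b;cv2.imwrite('pics/crop1.png',o)
E
```

```text
top red [233.78125 160.09375] [231 157   6   7  32]
scene red [299.5 186.9] [296 184   8   7  40]
grip (array([0.6054711 , 0.04772307, 0.12005323]), np.float64(0.7253314684373322))
lid px 2335
lid px 405
lid (array([ 0.44843363, -0.2120107 ,  3.27869109]), np.float64(7.814860417162344))
lid top only (array([ 0.45123456, -0.2156443 ,  0.16088273]), np.float64(0.04930406852248394))
top plate [254.7, 189.3, 23.2, 25.6] 0.74 ((515.5219116210938, -37.12263107299805), (73.8489990234375, 29.0648193359375), 41.8621826171875)
top plate [143.6, 241.2, 40.3, 40.4] 0.69 ((349.1579895019531, 253.75057983398438), (135.99208068847656, 48.19162368774414), 49.991825103759766)
top plate [219.1, 178.5, 27.5, 17.5] 0.54 ((553.4144287109375, 59.57748794555664), (73.7874755859375, 31.667510986328125), 81.8881607055664)
scene plate [269.8, 116.1, 42.7, 14.4] 0.72 ((353.29010009765625, 250.1311798095703), (134.66058349609375, 55.69078826904297), 48.8828239440918)
scene plate [273.4, 183.5, 23.5, 19.2] 0.52 ((557.35888671875, 53.83015060424805), (81.3572006225586, 36.089019775390625), 82.12214660644531)
scene plate [233.4, 206.3, 27.5, 12.6] 0.48 ((520.3089599609375, -43.305965423583984), (71.99314880371094, 25.283586502075195), 44.616947174072266)
mug [array([0.773, 0.175, 0.03 ]), array([ 0.71 , -0.248,  0.03 ])]
bottle [array([0.764, 0.02 , 0.03 ])]
stapler [array([ 0.713, -0.244,  0.03 ]), array([0.393, 0.002, 0.03 ])]
tape [array([0.395, 0.004, 0.03 ])]
sharpener [array([ 0.715, -0.128,  0.03 ])]
```

View pics/crop1.png

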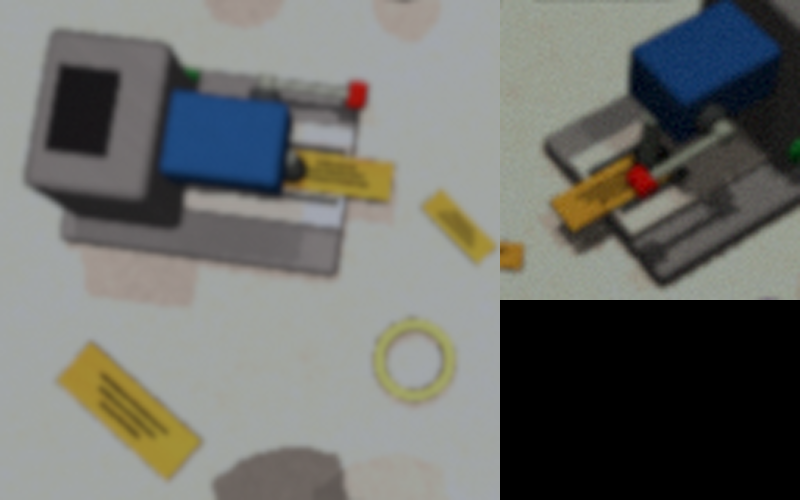

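The crop shows the middle-sized plate on the bed under the foot, with its front end free and the red grip beside it. Engraver x axis comes out at about 82° in the world. I'll do the lid first because it is nearest.

```bash
python3 -m creep '[[0,353,-271,0,0],[0,353,-271,0,0],[0,353,-271,0,0],[0,353,-271,0,0],[0,353,-271,0,0],[0,353,-271,0,0],[0,353,-271,0,0],[0,353,-271,0,0],[0,353,-271,0,0],[0,353,-271,0,0],[0,353,-271,0,0],[0,353,-271,0,0]]' 40
cat >> h.py <<'E'
def totool(dw,rot=None):
    from scipy.spatial.transform import Rotation as R
    r=R.from_rotvec(ctrl.get_obs()['tool_rot'] if rot is None else rot);return np.round(r.inv().apply(dw)*1000,1)
def axes():
    from scipy.spatial.transform import Rotation as R
    o=ctrl.get_obs();M=R.from_rotvec(o['tool_rot']).as_matrix();print('t',round(o['t'],2),'pos',np.round(o['tool_pos'],4),'yawx',round(np.degrees(np.arctan2(M[1,0],M[0,0])),2),'yawy',round(np.degrees(np.arctan2(M[1,1],M[0,1])),2),'z',np.round(M[:,2],3),'F',np.round(o['contact_force'],1),'op',round(o['opening'],4),'q',np.round(o['q'],2))
E
python3 - <<'E'
from h import *
axes();k=ctrl.calibration('wrist');im=ctrl.get_image('wrist');cv2.imwrite('pics/w1.png',im[...,::-1])
print(np.round(proj(k,[[.451,-.2156,.079]]),1))
h=cv2.cvtColor(im,cv2.COLOR_RGB2HSV)
for b in ctrl.outline_of('wrist','lid')[:1]:
    print(b['rect'],b['conf']);print(fitbox([(k,b['mask'])],[.451,-.2156],.114,.149,.045,.054))
    r=[int(v) for v in b['rect']];s=h[r[1]:r[1]+r[3],r[0]:r[0]+r[2]]
    m=(s[...,2]<40).astype(np.uint8);n,l,st,ct=cv2.connectedComponentsWithStats(m)
    for i in range(1,n):
        if st[i,4]>60: p=ct[i]+r[:2];print('dark',p,st[i],onz(k,p,.075))
E
```

```text
t: 2.65
tool_pos: [0.453, -0.2116, 0.2316]
tool_rot: [-3.093, -0.542, -0.003]
contact_force: [0.3, -0.2, -0.1]
opening: 0.0856
t 2.65 pos [ 0.453  -0.2116  0.2316] yawx 19.87 yawy -70.13 z [ 0.001  0.001 -1.   ] F [ 0.3 -0.2 -0.1] op 0.0856 q [-0.59 -0.25  1.9   0.    1.5   0.64]
[[258.7 177.1]]
[185.8, 99.9, 165.1, 133.2] 0.95
(array([ 0.45368035, -0.22204951,  0.17189498]), np.float64(0.0366208519068846))
dark [265.59584296 174.51501155] [ 69  62  25  28 433] [[ 0.45445534 -0.22125352  0.075     ]]
```

View pics/w1.png

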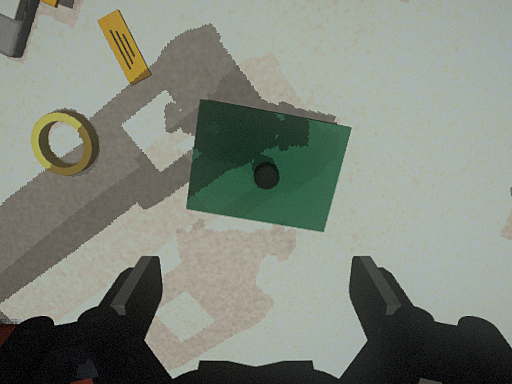

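Knob at (266,175) in the wrist view puts it at about (0.454, -0.2215); lid yaw is 0.17 rad. I'll descend and pinch it.

```bash
python3 -m creep '[[0,-2.4,9.6,40,0],[0,-2.4,9.6,80,0],[0,-2.4,9.6,120,0],[0,-2.4,9.6,150,0],[0,-2.4,9.6,172,0],[0,-2.4,9.6,172,0],[120,-2.4,9.6,172,0],[255,-2.4,9.6,172,0],[255,-2.4,9.6,172,0],[255,-2.4,9.6,172,0],[255,-2.4,9.6,172,0],[255,-2.4,9.6,172,0]]' 50; python3 -m creep '[[255,0,0,0,0],[255,0,0,0,0],[255,0,0,-10,0],[255,0,0,-25,0],[255,0,0,-45,0],[255,0,0,-60,0],[255,0,0,-60,0]]'; python3 - <<'E'
from h import *
axes();k=ctrl.calibration('top');print(totool([.35-.454,-.41+.2215,0]))
E
```

```text
t: 3.75
tool_pos: [0.4531, -0.2261, 0.0613]
tool_rot: [3.094, 0.533, 0.003]
contact_force: [-1.1, 0.4, 5.4]
opening: 0.0218
t: 4.33
tool_pos: [0.4539, -0.2267, 0.1233]
tool_rot: [3.091, 0.532, 0.007]
contact_force: [1.4, -0.3, -1.3]
opening: 0.0219
t 4.33 pos [ 0.4539 -0.2267  0.1233] yawx 19.54 yawy -70.46 z [ 0.006 -0.004 -1.   ] F [ 1.4 -0.3 -1.3] op 0.0219 q [-0.61 -0.14  1.99 -0.    1.29  0.62]
[-161.1  142.9    0.2]
```

```bash
python3 -m creep '[[255,-40,34,0,0],[255,-80,68,0,0],[255,-120,103,0,0],[255,-159,138,0,0],[255,-159,138,0,0],[255,-159,138,30,0],[255,-159,138,60,0],[255,-159,138,80,0],[255,-159,138,85,0],[255,-159,138,85,0],[255,-159,138,85,0]]'; python3 - <<'E'
from h import *
axes();im=ctrl.get_image('top');a=im[190:340,250:450,::-1];im=ctrl.get_image('wrist');cv2.imwrite('pics/a2.png',np.hstack([cv2.resize(a,(440,330)),cv2.resize(im[...,::-1],(360,330))]))
E
```

```text
t: 5.25
tool_pos: [0.3485, -0.4087, 0.0345]
tool_rot: [3.096, 0.533, -0.0]
contact_force: [0.1, -0.2, -1.8]
opening: 0.0221
t 5.25 pos [ 0.3485 -0.4087  0.0345] yawx 19.55 yawy -70.45 z [ 0. -0. -1.] F [ 0.1 -0.2 -1.8] op 0.0221 q [-1.    0.05  1.96 -0.    1.12  0.23]
```

View pics/a2.png

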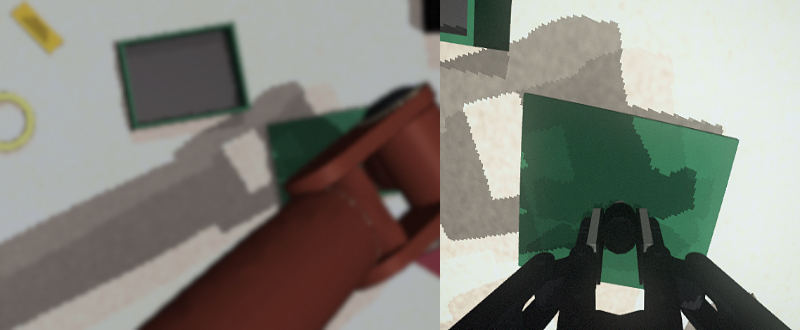

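The tin stands open and the lid hangs level over clear table. I'll lower it gently.

```bash
python3 -m creep '[[255,0,0,4,0],[255,0,0,8,0],[255,0,0,11,0],[255,0,0,12,0],[255,0,0,12,0],[255,0,0,12,0]]'; python3 -m creep '[[255,0,0,1,0],[255,0,0,1,0],[255,0,0,1,0]]'
```

```text
t: 5.85
tool_pos: [0.3482, -0.4086, 0.0221]
tool_rot: [-3.096, -0.533, 0.0]
contact_force: [0.6, 0.1, -3.1]
opening: 0.0221
t: 6.1
tool_pos: [0.3483, -0.4088, 0.0214]
tool_rot: [3.096, 0.533, 0.0]
contact_force: [0.1, -0.5, -3.2]
opening: 0.0218
```

```bash
python3 -m creep '[[255,0,0,0.7,0],[255,0,0,0.7,0],[255,0,0,0.7,0]]'; python3 -m creep '[[255,0,0,0.7,0],[255,0,0,0.7,0],[255,0,0,0.7,0]]'
```

```text
t: 6.35
tool_pos: [0.3483, -0.4089, 0.0214]
tool_rot: [3.096, 0.533, -0.0]
contact_force: [-2.3, 2.2, 4.4]
opening: 0.0219
t: 6.6
tool_pos: [0.3483, -0.4089, 0.0213]
tool_rot: [-3.096, -0.533, 0.001]
contact_force: [-3.6, 4.7, 10.2]
opening: 0.022
```

Contact reached: z stopped and the force rose to 10 N. I'll release, lift, and travel to the engraver.

```bash
python3 -m creep '[[150,0,0,0,0],[0,0,0,0,0],[0,0,0,0,0],[0,0,0,0,0],[0,0,0,0,0],[0,0,0,-40,0],[0,0,0,-80,0],[0,0,0,-120,0],[0,0,0,-160,0],[0,0,0,-200,0],[0,0,0,-240,0],[0,0,0,-260,0]]'; python3 -m creep '[[0,388,-339,0,-1.09],[0,388,-339,0,-1.09],[0,388,-339,0,-1.09],[0,388,-339,0,-1.09],[0,388,-339,0,-1.09],[0,388,-339,0,-1.09],[0,388,-339,0,-1.09],[0,388,-339,0,-1.09],[0,388,-339,0,-1.09],[0,388,-339,0,-1.09],[0,388,-339,0,-1.09],[0,388,-339,0,-1.09]]';  python3 -m creep '[[0,0,0,0,0],[0,0,0,0,0],[0,0,0,0,0]]';python3 - <<'E'
from h import *
axes();k=ctrl.calibration('wrist');im=ctrl.get_image('wrist');cv2.imwrite('pics/w3.png',im[...,::-1])
h=cv2.cvtColor(im,cv2.COLOR_RGB2HSV).astype(int)
m=((h[...,0]<7)|(h[...,0]>173))&(h[...,1]>170)&(h[...,2]>90)
n,l,s,ct=cv2.connectedComponentsWithStats(m.astype(np.uint8))
for i in range(1,n):
    if s[i,4]>40: print('red',ct[i],s[i],onz(k,ct[i],.12))
for b in ctrl.outline_of('wrist','plate'):
    p=np.argwhere(b['mask'])[:,::-1].astype(float)
    for z in(.006,.04): print(b['rect'],round(b['conf'],2),z,cv2.minAreaRect((onz(k,p,z)[:,:2]*1000).astype(np.float32)))
E
```

```text
t: 7.6
tool_pos: [0.3492, -0.4101, 0.2864]
tool_rot: [3.088, 0.531, 0.005]
contact_force: [-0.7, -0.2, 1.4]
opening: 0.0852
t: 8.6
tool_pos: [0.5938, 0.0294, 0.2798]
tool_rot: [2.371, 2.061, 0.0]
contact_force: [0.2, -1.5, -0.2]
opening: 0.0854
t: 8.85
tool_pos: [0.593, 0.0272, 0.2794]
tool_rot: [-2.371, -2.061, 0.002]
contact_force: [-0.1, -0.1, -0.2]
opening: 0.0855
t 8.85 pos [0.593  0.0272 0.2794] yawx 82.01 yawy -7.99 z [-0.001 -0.    -1.   ] F [-0.1 -0.1 -0.2] op 0.0855 q [-0.08 -0.04  1.63 -0.    1.56  0.06]
[0.0, 0.3, 46.1, 58.7] 0.93 0.006 ((331.8825988769531, 224.97647094726562), (75.28654479980469, 50.77579116821289), 50.438045501708984)
[0.0, 0.3, 46.1, 58.7] 0.93 0.04 ((354.0870056152344, 215.47056579589844), (69.1441650390625, 46.63313674926758), 50.43804931640625)
[184.7, 178.4, 44.4, 49.9] 0.61 0.006 ((516.5443725585938, -40.3868293762207), (72.6965560913086, 27.438222885131836), 44.4177131652832)
[184.7, 178.4, 44.4, 49.9] 0.61 0.04 ((523.6829223632812, -28.242584228515625), (66.76546478271484, 25.199649810791016), 44.41773986816406)
[203.0, 100.4, 34.4, 64.8] 0.57 0.006 ((550.2728881835938, 51.29844665527344), (86.39759063720703, 39.61700439453125), 83.01155853271484)
[203.0, 100.4, 34.4, 64.8] 0.57 0.04 ((554.6596069335938, 55.96241760253906), (79.34871673583984, 36.38478469848633), 83.01158142089844)
```

View pics/w3.png

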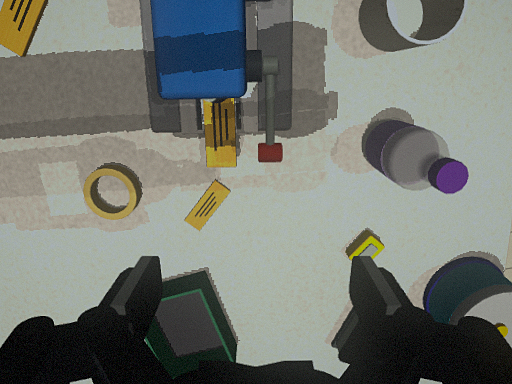

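The wrist view shows the lever in shade, its grip at (270,152.5) and running vertically in the image, so the tool is aligned with the engraver. The plate's front end is at (221,160).

```bash
python3 - <<'E'
from h import *
im=ctrl.get_image('wrist');k=ctrl.calibration('wrist')
h=cv2.cvtColor(im,cv2.COLOR_RGB2HSV).astype(int)
m=((h[...,0]<10)|(h[...,0]>170))&(h[...,1]>140)&(h[...,2]>50)
m[:100]=0;m[200:]=0
n,l,s,ct=cv2.connectedComponentsWithStats(m.astype(np.uint8))
i=1+np.argmax(s[1:,4]);g=ct[i];print(g,s[i])
T,S=ctrl.calibration('top'),ctrl.calibration('scene')
X,e=tri([(k,g),(k,g),(T,[233.8,160.1]),(S,[299.5,186.9])]);print(X,e)
for z in(.113,.118,.123): print(z,onz(k,g,z))
# plate front edge corners in the wrist picture
b=[b for b in ctrl.outline_of('wrist','plate') if b['rect'][1]<130 and b['rect'][0]>150][0]['mask']
p=np.argwhere(b)[:,::-1].astype(float);w=onz(k,p,.04)[:,:2]
a=np.radians(82);u=np.array([np.cos(a),np.sin(a)]);v=np.array([-u[1],u[0]])
xs,ys=w@u,w@v;f=xs<xs.min()+.035
print('front along',xs.min(),'y mid',(ys[f].min()+ys[f].max())/2,'width',np.ptp(ys[f]),'tip',xs.min()*u+v*(ys[f].min()+ys[f].max())/2)
print('grip along',X[:2]@u,'y',X[:2]@v)
E
```

```text
[269.22792023 150.15099715] [258 142  24  19 351]
[0.60762659 0.04531445 0.12423959] 1.5158280406898825
0.113 [[0.6079728 0.0428392 0.113    ]]
0.118 [[0.60790748 0.04387641 0.118     ]]
0.123 [[0.60784215 0.04491361 0.123     ]]
front along 0.09325477316608456 y mid -0.5423525658262913 width 0.03567974873036428 tip [0.55005298 0.01686634]
grip along 0.12943873424633762 y -0.5954066576717815
```

```bash
python3 -m creep '[[0,19.5,12.4,0,0],[0,19.5,12.4,40,0],[0,19.5,12.4,80,0],[0,19.5,12.4,120,0],[0,19.5,12.4,150,0],[0,19.5,12.4,176,0],[0,19.5,12.4,176,0],[100,19.5,12.4,176,0],[255,19.5,12.4,176,0],[255,19.5,12.4,176,0],[255,19.5,12.4,176,0],[255,19.5,12.4,176,0]]' 25; python3 -m creep '[[255,0,0,0,0],[255,0,0,0,0]]';python3 - <<'E'
from h import *
axes();im=ctrl.get_image('wrist');a=im[...,::-1];b=ctrl.get_image('scene')[130:226,255:351,::-1];cv2.imwrite('pics/a4.png',np.hstack([cv2.resize(a,(440,330)),cv2.resize(b,(330,330))]))
E
```

```text
t: 10.05
tool_pos: [0.6094, 0.0447, 0.1062]
tool_rot: [2.37, 2.059, 0.004]
contact_force: [0.0, -0.3, -0.4]
opening: 0.0257
t: 10.22
tool_pos: [0.6086, 0.0449, 0.1051]
tool_rot: [2.371, 2.06, 0.002]
contact_force: [-1.6, -0.9, 4.4]
opening: 0.0213
t 10.22 pos [0.6086 0.0449 0.1051] yawx 81.99 yawy -8.01 z [ 0.001  0.    -1.   ] F [-1.6 -0.9  4.4] op 0.0213 q [-0.05  0.13  1.75  0.    1.26  0.09]
```

View pics/a4.png

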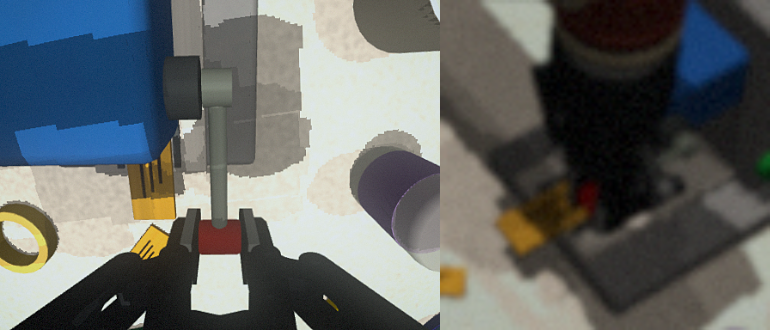

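The pads hold both ends of the red grip. Now I follow the arc upward.

```bash
python3 -m creep '[[255,0,0,-6,0],[255,0.4,0,-12,0],[255,1,0,-18.5,0],[255,2.5,0,-25,0],[255,4.4,0,-31.3,0],[255,7,0,-37.5,0],[255,10,0,-43.3,0],[255,13.5,0,-49,0],[255,17.6,0,-54.2,0],[255,22,0,-59,0],[255,27,0,-63.5,0],[255,27,0,-63.5,0]]'; python3 -m creep '[[255,3.5,0,-3,0],[255,7,0,-5.5,0],[255,10.8,0,-7.6,0],[255,15.5,0,-10.1,0],[255,19,0,-11.8,0],[255,19,0,-11.8,0],[255,19,0,-11.8,0]]'; python3 - <<'E'
from h import *
axes();im=ctrl.get_image('wrist');a=im[...,::-1];b=ctrl.get_image('top')[110:240,100:300,::-1];cv2.imwrite('pics/a5.png',np.hstack([cv2.resize(a,(400,300)),cv2.resize(b,(400,300))]))
E
```

```text
t: 11.32
tool_pos: [0.612, 0.0723, 0.1689]
tool_rot: [-2.371, -2.061, -0.0]
contact_force: [1.3, -1.3, 0.2]
opening: 0.0212
t: 11.9
tool_pos: [0.6144, 0.091, 0.1798]
tool_rot: [-2.37, -2.06, -0.0]
contact_force: [-2.4, -2.3, 3.0]
opening: 0.0213
t 11.9 pos [0.6144 0.091  0.1798] yawx 82.0 yawy -8.0 z [-0.     0.001 -1.   ] F [-2.4 -2.3  3. ] op 0.0213 q [0.03 0.08 1.67 0.   1.39 0.17]
```

View pics/a5.png

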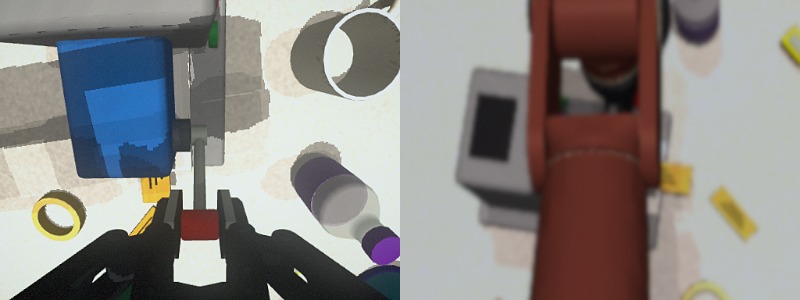

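The grip is still held at the top of the arc. I'll push on along the tangent until the stop shows up in the force.

```bash
python3 -m creep '[[255,1.5,0,-0.7,0],[255,3,0,-1.4,0],[255,3,0,-1.4,0]]'; python3 -m creep '[[255,1.5,0,-0.7,0],[255,3,0,-1.4,0],[255,3,0,-1.4,0]]'; python3 -m creep '[[255,1.5,0,-0.6,0],[255,3,0,-1.2,0],[255,3,0,-1.2,0]]'
```

```text
t: 12.25
tool_pos: [0.6147, 0.093, 0.1806]
tool_rot: [2.372, 2.06, -0.002]
contact_force: [-3.2, -3.8, 2.4]
opening: 0.0213
t: 12.5
tool_pos: [0.6149, 0.0953, 0.1814]
tool_rot: [2.371, 2.06, -0.004]
contact_force: [-2.0, -6.3, 0.8]
opening: 0.0217
t: 12.75
tool_pos: [0.6149, 0.0955, 0.1815]
tool_rot: [2.37, 2.056, -0.012]
contact_force: [-3.0, -14.5, -2.3]
opening: 0.0214
```

The lever is at its stop: no further motion, and the force is 14.5 N. I'll release, rise, move over the plate and look.

```bash
python3 -m creep '[[100,-2,0,0,0],[0,-2,0,0,0],[0,-2,0,0,0],[0,-2,0,0,0],[0,-2,0,0,0],[0,-2,0,-30,0],[0,-2,0,-60,0],[0,-2,0,-95,0],[0,-30,-15,-95,0],[0,-60,-40,-95,0],[0,-74,-53,-95,0],[0,-74,-53,-95,0]]'; python3 -m creep '[[0,0,0,0,0],[0,0,0,0,0]]'; python3 - <<'E'
from h import *
axes();im=ctrl.get_image('wrist');k=ctrl.calibration('wrist');cv2.imwrite('pics/w6.png',im[...,::-1])
for b in ctrl.outline_of('wrist','plate'):
  p=np.argwhere(b['mask'])[:,::-1].astype(float);w=onz(k,p,.04)[:,:2]
  a=np.radians(82);u=np.array([np.cos(a),np.sin(a)]);v=np.array([-u[1],u[0]])
  xs,ys=w@u,w@v;f=xs<xs.min()+.035
  print(b['rect'],round(b['conf'],2),'front',xs.min(),'ymid',(ys[f].min()+ys[f].max())/2,'w',np.ptp(ys[f]),cv2.minAreaRect((w*1000).astype(np.float32)))
E
```

```text
t: 13.75
tool_pos: [0.5514, 0.0319, 0.279]
tool_rot: [2.373, 2.058, 0.001]
contact_force: [0.5, 0.1, 0.4]
opening: 0.0853
t: 13.92
tool_pos: [0.5534, 0.0338, 0.2784]
tool_rot: [2.371, 2.061, 0.001]
contact_force: [-0.5, 0.6, -0.5]
opening: 0.0855
t 13.92 pos [0.5534 0.0338 0.2784] yawx 81.99 yawy -8.01 z [ 0.001  0.    -1.   ] F [-0.5  0.6 -0.5] op 0.0855 q [-0.07 -0.14  1.72  0.    1.56  0.07]
[214.9, 181.3, 44.6, 46.0] 0.82 front 0.014942478869478618 ymid -0.5152899204028429 w 0.047316179866878916 ((521.4823608398438, -27.822830200195312), (66.40752410888672, 24.39896583557129), 43.46751022338867)
[19.5, 2.2, 59.5, 55.5] 0.75 front 0.22395622037658675 ymid -0.31078495884738055 w 0.060173618937387985 ((349.762451171875, 215.3738250732422), (69.20791625976562, 48.57888412475586), 50.044002532958984)
```

View pics/w6.png

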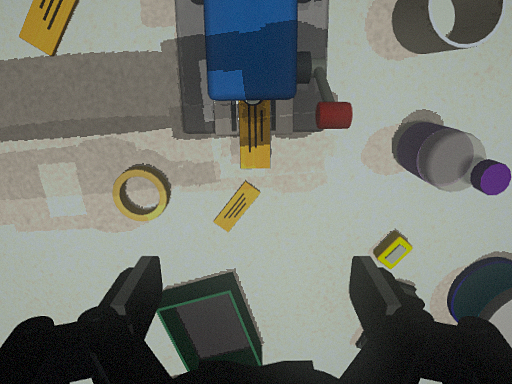

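The lever grip now stands up at (334,115). The plate's front edge is at (240–271, 168). I'll pin both down numerically.

```bash
python3 - <<'E'
from h import *
im=ctrl.get_image('wrist');k=ctrl.calibration('wrist')
h=cv2.cvtColor(im,cv2.COLOR_RGB2HSV).astype(int)
m=((h[...,0]>12)&(h[...,0]<28)&(h[...,1]>150)&(h[...,2]>90)).astype(np.uint8)
m[:110]=0;m[175:]=0;m[:,:225]=0;m[:,285:]=0
a=np.radians(82);u=np.array([np.cos(a),np.sin(a)]);v=np.array([-u[1],u[0]])
p=np.argwhere(m)[:,::-1].astype(float);w=onz(k,p,.04)[:,:2];xs,ys=w@u,w@v;f=(xs<np.percentile(xs,60))
print('front',np.percentile(xs,1),'y',np.percentile(ys[f],[1,99]),'mid',np.mean(np.percentile(ys[f],[1,99])))
r=((h[...,0]<10)|(h[...,0]>170))&(h[...,1]>140)&(h[...,2]>50);r[:90]=0;r[140:]=0;r[:,:300]=0;r[:,370:]=0
g=np.argwhere(r)[:,::-1].mean(0)
T=ctrl.calibration('top');it=ctrl.get_image('top');ht=cv2.cvtColor(it,cv2.COLOR_RGB2HSV).astype(int)
rt=((ht[...,0]<7)|(ht[...,0]>173))&(ht[...,1]>150)&(ht[...,2]>90);rt[:130]=0;rt[185:]=0;rt[:,:190]=0;rt[:,260:]=0
print(g,r.sum(),rt.sum())
S=ctrl.calibration('scene')
for z in(.18,.193,.2):
  X=onz(k,g,z)[0];print(z,X,'along',X[:2]@u,'y',X[:2]@v)
E
```

```text
front 0.09509014408622303 y [-0.55879647 -0.5251131 ] mid -0.5419547849856943
[334.47709321 113.77093207] 633 645
0.18 [0.61712249 0.08515572 0.18      ] along 0.17021384010820073 y -0.5992653095122555
0.193 [0.61428409 0.0867748  0.193     ] along 0.17142213993275507 y -0.5962291990298494
0.2 [0.61275572 0.08764662 0.2       ] along 0.1720727629152074 y -0.5945943703085538
```

Lever confirmed: the grip's along-position is 0.171, against 0.1705 expected for fully up. Now I descend on the plate's free end and pinch it.

```bash
python3 -m creep '[[0,-3.5,-1.3,40,0],[0,-3.5,-1.3,80,0],[0,-3.5,-1.3,120,0],[0,-3.5,-1.3,160,0],[0,-3.5,-1.3,200,0],[0,-3.5,-1.3,230,0],[0,-3.5,-1.3,245,0],[0,-3.5,-1.3,245,0],[0,-3.5,-1.3,245,0]]' 60; python3 -m creep '[[60,0,0,0,0],[120,0,0,0,0],[160,0,0,0,0],[255,0,0,0,0],[255,0,0,0,0],[255,0,0,0,0],[255,0,0,0,0],[255,0,0,0,0]]'
```

```text
t: 14.87
tool_pos: [0.5508, 0.0305, 0.0323]
tool_rot: [-2.37, -2.06, 0.002]
contact_force: [0.5, -0.2, 0.3]
opening: 0.0851
t: 15.53
tool_pos: [0.5522, 0.03, 0.0344]
tool_rot: [2.37, 2.059, 0.002]
contact_force: [-1.2, -0.5, 5.6]
opening: 0.0326
```

```bash
python3 -m creep '[[255,-4,0,-0.5,0],[255,-10,0,-0.5,0],[255,-18,0,-1,0],[255,-26,0,-1,0],[255,-34,0,-1,0],[255,-42,0,-1,0],[255,-50,0,-1,0],[255,-58,0,-1,0],[255,-66,0,-1,0],[255,-74,0,-1,0],[255,-74,0,-1,0],[255,-74,0,-1,0]]'; python3 - <<'E'
from h import *
axes();im=ctrl.get_image('wrist');a=im[...,::-1];b=ctrl.get_image('scene')[130:226,225:351,::-1];cv2.imwrite('pics/a7.png',np.hstack([cv2.resize(a,(400,300)),cv2.resize(b,(400,300))]))
E
```

```text
t: 16.53
tool_pos: [0.5405, -0.0437, 0.0339]
tool_rot: [-2.372, -2.059, 0.001]
contact_force: [0.2, 0.7, -1.1]
opening: 0.0325
t 16.53 pos [ 0.5405 -0.0437  0.0339] yawx 81.92 yawy -8.08 z [-0.001  0.    -1.   ] F [ 0.2  0.7 -1.1] op 0.0325 q [-0.22  0.07  1.95 -0.    1.12 -0.08]
```

View pics/a7.png

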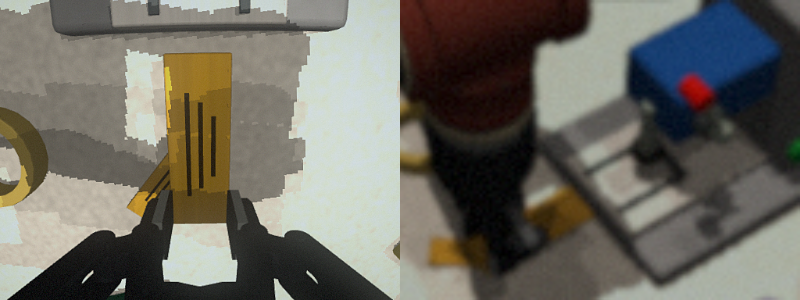

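The plate is fully out and level in the jaws; the lever and foot are up. I'll lift and carry it over the tin.

```bash
python3 -m creep '[[255,0,0,-20,0],[255,0,0,-50,0],[255,0,0,-80,0],[255,0,0,-110,0],[255,-30,-6,-130,-0.06],[255,-65,-14,-140,-0.12],[255,-100,-22,-140,-0.18],[255,-135,-30,-140,-0.24],[255,-170,-38,-140,-0.312],[255,-200,-45,-140,-0.312],[255,-224,-50,-140,-0.312],[255,-224,-50,-140,-0.312]]'; python3 -m creep '[[255,0,0,0,0],[255,0,0,0,0]]'; python3 - <<'E'
from h import *
axes();k=ctrl.calibration('wrist');im=ctrl.get_image('wrist');cv2.imwrite('pics/w8.png',im[...,::-1])
T=ctrl.calibration('top')
print('pred tin corners',np.round(proj(k,box([.4537,-.2218],.172,.110,.145,0,.045))[1::2]).tolist())
E
```

```text
t: 17.63
tool_pos: [0.4589, -0.2612, 0.1743]
tool_rot: [2.026, 2.4, -0.002]
contact_force: [-0.3, 0.2, -0.6]
opening: 0.0322
t: 17.8
tool_pos: [0.4603, -0.2573, 0.174]
tool_rot: [-2.022, -2.404, -0.001]
contact_force: [0.2, 0.3, -0.6]
opening: 0.0323
t 17.8 pos [ 0.4603 -0.2573  0.174 ] yawx 99.88 yawy 9.88 z [-0.     0.001 -1.   ] F [ 0.2  0.3 -0.6] op 0.0323 q [-0.65 -0.14  1.9   0.    1.39 -0.82]
pred tin corners [[194.0, 220.0], [184.0, 45.0], [317.0, 220.0], [328.0, 45.0]]
```

View pics/w8.png

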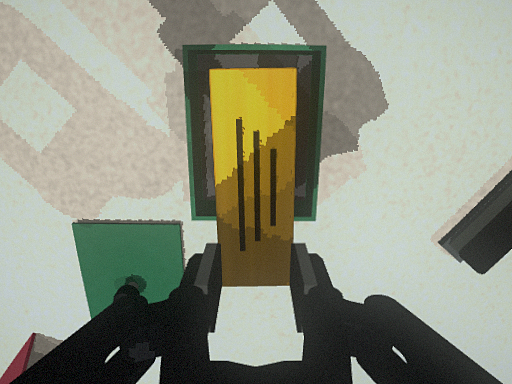

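The tin matches the prediction to within about 1 mm: corners (183,45), (326,45), (190,220) and (317,220). The plate is aligned, so I lower it.

```bash
python3 -m creep '[[255,0,0,30,0],[255,0,0,60,0],[255,0,0,90,0],[255,0,0,115,0],[255,0,0,135,0],[255,0,0,150,0],[255,0,0,160,0],[255,0,0,164,0],[255,0,0,164,0],[255,0,0,164,0]]'; python3 -m creep '[[255,0,0,1.5,0],[255,0,0,3,0],[255,0,0,3,0],[255,0,0,3,0]]'; python3 -m creep '[[255,0,0,1,0],[255,0,0,1,0],[255,0,0,1,0]]'
```

```text
t: 18.68
tool_pos: [0.4609, -0.258, 0.011]
tool_rot: [2.021, 2.404, 0.0]
contact_force: [0.3, -0.8, -0.3]
opening: 0.0327
t: 19.02
tool_pos: [0.4604, -0.2583, 0.0077]
tool_rot: [2.022, 2.403, 0.0]
contact_force: [0.3, -0.1, -0.2]
opening: 0.0322
t: 19.27
tool_pos: [0.4601, -0.258, 0.0062]
tool_rot: [-2.023, -2.404, -0.0]
contact_force: [-0.5, -0.3, -0.2]
opening: 0.0326
```

```bash
python3 -m creep '[[255,0,0,1,0],[255,0,0,1,0],[255,0,0,1,0]]'; python3 -m creep '[[255,0,0,0.7,0],[255,0,0,0.7,0],[255,0,0,0.7,0]]'
```

```text
t: 19.52
tool_pos: [0.4602, -0.2581, 0.0053]
tool_rot: [2.022, 2.404, 0.0]
contact_force: [-0.5, -0.1, -0.9]
opening: 0.0326
t: 19.77
tool_pos: [0.4603, -0.2581, 0.0052]
tool_rot: [-2.022, -2.404, 0.0]
contact_force: [-1.7, 0.7, 6.0]
opening: 0.0326
```

Floor contact at 6 N. I'll open only partly, because fully open fingers would hit the tin walls, then rise and check.

```bash
python3 -m creep '[[140,0,0,0,0],[125,0,0,0,0],[115,0,0,0,0],[115,0,0,0,0],[115,0,0,0,0],[115,0,0,-10,0],[115,0,0,-30,0],[115,0,0,-60,0],[115,0,0,-100,0],[115,0,0,-140,0],[115,0,0,-180,0],[115,0,0,-200,0]]'; python3 -m creep '[[115,-60,100,0,0],[115,-60,100,0,0],[115,-60,100,0,0],[115,-60,100,0,0],[115,-60,100,0,0]]'; python3 - <<'E'
from h import *
axes();k=ctrl.calibration('wrist');im=ctrl.get_image('wrist')
b=ctrl.get_image('scene')[:,100:430,::-1];t=ctrl.get_image('top')[:,:,::-1];cv2.imwrite('pics/a9.png',np.hstack([cv2.resize(im[...,::-1],(400,300)),cv2.resize(t,(400,300))]))
T=ctrl.calibration('top')
for l in ['mug','bottle','stapler','tape','sharpener','tin','lid','plate']:
    for c in('top',):print(l,[(q['rect'],round(q['conf'],2)) for q in ctrl.boxes_of(c,l)[:4]])
cv2.imwrite('pics/s9.png',cv2.resize(b,(520,600)))
E
```

```text
t: 20.77
tool_pos: [0.4619, -0.2593, 0.2117]
tool_rot: [2.016, 2.397, 0.001]
contact_force: [0.8, -1.2, 0.9]
opening: 0.0464
t: 21.18
tool_pos: [0.5696, -0.3002, 0.204]
tool_rot: [-2.021, -2.403, 0.0]
contact_force: [-0.1, -0.5, 0.5]
opening: 0.0466
t 21.18 pos [ 0.5696 -0.3002  0.204 ] yawx 99.88 yawy 9.88 z [-0.001  0.001 -1.   ] F [-0.1 -0.5  0.5] op 0.0466 q [-0.6   0.11  1.59 -0.    1.44 -0.77]
mug [([176.6, 92.4, 33.5, 36.9], 0.7)]
bottle [([237.1, 93.7, 23.5, 36.9], 0.66)]
stapler [([319.8, 113.7, 44.2, 35.4], 0.81), ([305.4, 204.8, 31.5, 41.2], 0.47)]
tape [([237.8, 231.2, 27.8, 26.8], 0.76)]
sharpener [([290.2, 120.6, 17.4, 22.5], 0.46)]
tin [([303.1, 202.9, 36.1, 42.2], 0.88), ([237.1, 230.3, 28.3, 27.8], 0.33)]
lid [([373.1, 240.1, 55.2, 47.2], 0.94)]
plate [([139.6, 240.6, 46.4, 39.7], 0.76), ([312.5, 216.5, 12.3, 15.2], 0.63), ([255.6, 186.2, 23.0, 28.3], 0.56)]
```

View pics/a9.png

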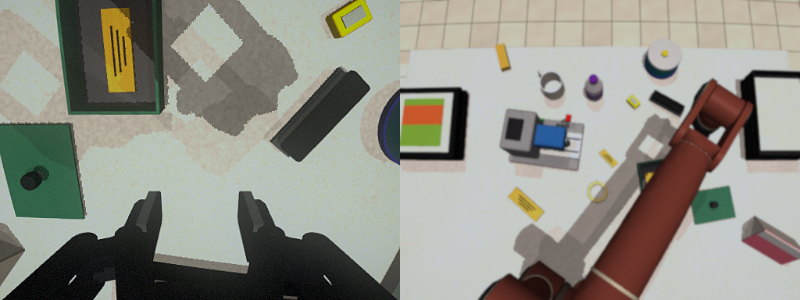

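The plate lies in the open tin at (119,50), the lid is knob up on the table at (37,172), the lever is up and the bystanders haven't moved. I'll do one numeric flatness check, then hand in.

```bash
python3 - <<'E'
from h import *
k=ctrl.calibration('wrist');im=ctrl.get_image('wrist')
for b in ctrl.outline_of('wrist','plate')[:2]:
    p=np.argwhere(b['mask'])[:,::-1].astype(float);print(b['rect'],cv2.minAreaRect((onz(k,p,.010)[:,:2]*1000).astype(np.float32)))
for b in ctrl.outline_of('wrist','lid')[:1]:
    p=np.argwhere(b['mask'])[:,::-1].astype(float);print('lid',b['rect'],cv2.minAreaRect((onz(k,p,.014)[:,:2]*1000).astype(np.float32)))
print(ctrl.get_obs()['t'],ctrl.finish_job())
E
```

```text
[129.6, 9.4, 43.5, 106.6] ((453.2152404785156, -221.80015563964844), (39.09627914428711, 100.52175903320312), 9.585679054260254)
lid [0.9, 158.3, 106.9, 123.0] ((352.9779968261719, -405.7082824707031), (114.82235717773438, 149.07301330566406), 9.0289888381958)
the job is handed in; nothing more can be done
21.8833 None
```

The job is done and handed in at about 22 s. I took the lid off by its knob and set it on the table, knob up. Then I swung the red lever up to its stop and left it there, drew the plate out, and laid it in the open tin.

Last checks:
- **Lever:** it would not move further and the force rose to 14.5 N. Its grip stood within about 1 mm of the fully-up position in the wrist view.
- **Plate:** measured at about 100 x 39 mm (true size 100 x 35) when taken as lying on the tin floor, and centred in the tin at (0.453, -0.222). That fits it lying flat; the 4 mm extra width I put down to the network's outline being a little off.
- **Lid:** measured at 115 x 149 mm on the table, against a true 114 x 149, so it lies flat.
- **Other things:** the mug, bottle, stapler, tape, sharpener and the other two plates stayed where they were to within detection noise.

One check was not made: the last scene-camera picture could not be viewed because I had reached the picture limit. Lid and plate went down under light contact before release, about 10 N and 6 N.

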